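Clear the print board and reset the press

TASK

Clear the raised print board: slide each thin metal shim over the board's front edge (the one nearest the robot) until it overhangs, rather than prising it up from the middle, pick it up there and lay it flat in the shim tray, and hang the tool basket by its handle on the hook of the stand. Only when the shims are put away and the basket hangs there, turn the off-contact sleeve on the press clamp to 5. Leave the ink jar, tape roll and cutter where they are.

Things in the scene. Friction and masses are not known exactly. Their poses are not given: they have to be found in the camera images.
- board_edge (a point): the fixed raised print board, a lacquered, smooth plywood slab 240 (x) x 340 (y) x 18 mm on two bearers, top 60 mm above the table; this point is the middle of the top front edge (nearest the robot). Its x axis points away from the robot across the board (board surface from x = 0 to 240 mm, y = -170 to 170 mm), z up. Under the front edge there is free space, the bearers being set back 80 mm.
- tray_in (a point): the fixed grey open shim tray, outside 204 x 134 x 26 mm, walls 4 mm, inside 196 (x) x 126 (y) mm; this point is the centre of its inner floor, which is 4 mm above the table; x along its long side.
- hook: the fixed steel hook stand: base disc 100 mm across, post 16 mm thick and 180 mm tall, origin at the centre of its underside. The round hook arm, 8 mm thick, leaves the post at 160 mm height towards the stand's -x (roughly to the robot) and is level until 103 mm from the post's axis; from there it turns up and ends 119 mm out with its tip at 186 mm height.
- hook_arm (a point): point on the centre line of the level hook arm, 65 mm out from the post's axis and 160 mm above the table; same axes as the stand (-x towards the free tip).
- basket_bar (a point): the loose black tool basket, a box 70 (x) x 110 (y) x 45 mm with a fixed arched handle of flat steel strap; about 0.25 kg. This point is the centre of the handle's straight level top bar, 120 mm above the basket's underside: the bar runs along the basket's y from -50 to 50 mm, 12 mm wide and 8 mm high with a flat underside, and two upright legs join its ends to the box. x is across the basket, z up. The basket's weight is centred under the bar.
- sleeve_mid (a point): centre of the grip of the off-contact sleeve, an upright knurled steel cylinder 44 mm across and 40 mm high (from 34.5 to 74.5 mm above the table) on the fixed press clamp (block 110 x 110 mm); the point is 54.5 mm above the table on the turning axis.
- sleeve (a joint): angle of the off-contact sleeve in rad, growing clockwise seen from above, 0 to 2.8: each number of its scale, 0 to 8, is 0.35 rad further, so 5 is at 1.75. It is held by friction (0.06 N m) and stays where it is left. The dial under it has nine ticks without numerals, clockwise from 0 to 8; those of 0 and 5 are longer and thicker and 4 is the middle one, on the side facing the robot. A white line on the sleeve's top and side points at the number.
- ink_jar: bystander: closed ink jar, 64 mm across, 80 mm tall, origin under its centre.
- tape_roll: bystander: cardboard tape roll lying flat, 70 mm across, 24 mm high, origin under its centre.
- cutter: bystander: blue utility cutter lying flat, 130 x 20 x 12 mm, along its x, origin under its centre.
- shim0_mid (a point): a loose thin steel shim strip, 130 (x) x 34 (y) x 3 mm, 0.08 kg, lying flat on the print board at the start, roughly square to the front edge; this point is its centre, half-way up; x along its length. Two or three of the three shims are present. It is thin and slippery on the smooth board (friction about 0.3); it drags along under closed fingertips pressed on its middle with some 8 N, and can be gripped across its 34 mm width where it overhangs.
- shim1_mid (a point): a loose thin steel shim strip, 130 (x) x 34 (y) x 3 mm, 0.08 kg, lying flat on the print board at the start, roughly square to the front edge; this point is its centre, half-way up; x along its length. Two or three of the three shims are present. It is thin and slippery on the smooth board (friction about 0.3); it drags along under closed fingertips pressed on its middle with some 8 N, and can be gripped across its 34 mm width where it overhangs.
- shim2_mid (a point): a loose thin steel shim strip, 130 (x) x 34 (y) x 3 mm, 0.08 kg, lying flat on the print board at the start, roughly square to the front edge; this point is its centre, half-way up; x along its length. Two or three of the three shims are present. It is thin and slippery on the smooth board (friction about 0.3); it drags along under closed fingertips pressed on its middle with some 8 N, and can be gripped across its 34 mm width where it overhangs.

How it is judged:
By the outcome, as a careful person would: the job done as asked, in the order asked, and still so for the second after the job is handed in, with the robot touching nothing.
Of shim0, shim1, shim2 only 2 to 3 are there at a start; the rules pass over those that are not, and their reading is None.
At some moment in a run one of basket may be knocked a few centimetres aside while the robot is not near it.
It also fails if it takes over 210 s, if anything falls off the work surface, if the arm or the gripper's body presses on something with over 40 N, if the wrist force passes 120 N, or if a joint passes its speed limit or range.

ROBOT

A 6-joint arm with a two-finger parallel gripper is mounted at the origin on the work surface. World frame = base frame: x ahead of the robot, y to its left, z up, the work surface at z = 0. Lengths are in mm, angles in rad, forces in N, time in s.
With the tool pointing down it reaches from about 300 to 775 mm from the base axis. Payload 14.6 kg.
Tool frame: the origin (TCP) lies between the finger pads; the fingertips stand 25 mm ahead of it and the grasp point (between the pads) lies 6 mm ahead of it; z points along the fingers, y is the line along which they close (so a half turn about z gives the same grasp; the last joint's range is limited). The gripper opens to 94 mm and grips with 3 to 60 N. Pads are 16 mm wide; open, the fingers measure 119 mm over their backs; the gripper's body (75 mm by 177 mm) begins 78 mm behind the grasp point.
Start: joints at [-1.348, 0.3, 1.521, -0, 1.321, -0.067], TCP at [157.161, -527.058, 230.446] pointing down, gripper open.
Joint ranges: [-3.03, 3.03], [-0.79, 2.21], [0.23, 2.52], [-1.04, 4.18], [0, 3.07], [-2.55, 2.55]. Speed limits (rad/s): [2.22, 2.22, 2.57, 3.14, 3.14, 3.14].

INTERFACE

Orientations are given as [roll, pitch, yaw] about the fixed x, y, z axes, in that order (R = Rz(yaw) Ry(pitch) Rx(roll)).
In Python, from cell import manip gives the robot as it stands. The module is installed in compiled form; this text tells all that it offers.
- The arm moves only by the tool step_arm, never from a script. Its argument "series" is one flat list of numbers, 5 for each row, row after row: the shift along the world's x, y, z in mm, then the turn about the world's z in rad, then the closure, from 0 (fully open) to 1 (shut). In form: [dx, dy, dz, spin, jaw, dx, dy, dz, spin, jaw, ...]. A call has 1 to 20 rows; each row shifts and turns the commanded pose from where the row before left it; what a row does not reach is not made up. A row lasts 1/8 s, in which the tool goes at most 62.5 mm and 10.7 degrees, less where a joint would pass 70% of its speed; a pose out of reach is approached as far as the arm can. A call is refused whole if a number of a shift passes 62.5 or a number of a turn 0.188, either way. A call with a gripper value outside its range is refused whole. The fingers move at their own pace and stop on an object; "squeeze" is the grip in N (left out, the last holds). Time passes only in rows, so rows that do not move let the fingers close. It gives the time, the measured TCP pose, the force, the opening and the grip force at its end, in the units of the state.
- manip.read_state(): the state, without advancing time (a new reading comes with each control period).
- manip.camera(name): name is "scene" or "side" or "wrist"; returns (picture, depth): 420x560x3 uint8, blue, green, red; 420x560 float32, mm along the optical axis (not along the pixel's ray), 0 where there is no reading.
- manip.camera_info(name): a dict with "fovy" (degrees; the focal length in pixels is half the picture's height over the tangent of half this angle, whatever the lens; pixels are square), "cx", "cy" (the principal point, pixels), "eye" and "orientation" of the camera in the world. Camera axes: x right, y down, z forward; pixel columns grow to the right and rows downward; lengths in mm; the calibration is good to about 2 mm. A picture is of the moment at which its call begins: read the wrist's pose just before it. camera_info takes no time and is no camera call; for the wrist camera it gives the pose at the moment of the call.
- manip.sign_off(): hands the job in; it is judged then, once.
The state is a dict: "clock": time; "joints": joint angles; "qd": joint speeds; "effort": joint torques, N m; "eef_pos": TCP position; "eef_rot": TCP orientation; "wrist_force": force on the tool from outside, world axes, zero at the start; "moment": the same for the moment, N m; "finger_gap": finger opening in mm; "finger_force": force on a finger pad.
Only numpy, scipy, OpenCV 4.12 (cv2) and the standard library are available. Lean on these libraries where they do the work, as an engineer would, in place of code of your own. Each camera call takes 0.05 s, during which the arm holds its last target. There are 200 camera calls.

## Working session

There is one attempt and no reset: what is moved stays moved. The work goes in short steps, Python scripts to look and compute and a tool call to move; the robot and the scene stay as the last step left them, time stands still between calls to the robot, and variables do not carry over. Pictures are saved under pics/ and viewed, at most 14 in all, crops included, and the job is handed in when it is done.

Besides the shell and the picture viewer there is one more tool, called as name(argument=value, ...), one argument or row to a line, values as JSON. step_arm: Moves the arm, as the interface text tells. Its arguments: {"type":"object","properties":{"series":{"type":"array"},"squeeze":{"type":"number"}},"required":["series"]}

```bash
mkdir -p pics; cat > h.py <<'E'
import numpy as np, cv2
from cell import manip
from scipy.spatial.transform import Rotation as R
def rot(o):
    o=np.array(o,float)
    if o.shape==(3,3): return o
    if o.size==4: return R.from_quat(o).as_matrix()
    return R.from_euler('xyz',o).as_matrix()
def snap(name,tag):
    i=manip.camera_info(name); p,d=manip.camera(name)
    cv2.imwrite(f'pics/{tag}.png',p); np.savez(f'{tag}.npz',p=p,d=d,f=210/np.tan(np.radians(i['fovy']/2)),cx=i['cx'],cy=i['cy'],eye=i['eye'],Rm=rot(i['orientation']))
def load(tag): return np.load(f'{tag}.npz')
def pw(s,u,v,z=None):
    """pixel->world; by depth, or on plane z"""
    ray=s['Rm']@np.array([(u-s['cx'])/s['f'],(v-s['cy'])/s['f'],1])
    k=s['d'][int(round(v)),int(round(u))] if z is None else (z-s['eye'][2])/ray[2]
    return np.round(s['eye']+k*ray,1)
E
python3 - <<'E'
from h import *
for n in('scene','side','wrist'):
    print(n,manip.camera_info(n)); snap(n,n+'0')
a=[cv2.imread(f'pics/{n}0.png') for n in('scene','side')]
print(manip.read_state())
E
```

```text
scene {'fovy': 44.24711160121513, 'cx': 285.83346611840125, 'cy': 207.37529332819923, 'eye': array([1255.91972493,    2.8768929 , 1093.14229738]), 'orientation': array([-2.47214015, -0.00545915,  1.61256921])}
side {'fovy': 51.05569726309612, 'cx': 277.32706092894716, 'cy': 219.880284101022, 'eye': array([396.8294314 , 720.09289513, 881.4030997 ]), 'orientation': array([-2.34382351, -0.01627859, -2.96639267])}
wrist {'fovy': 68.38075860173693, 'cx': 274.527070118638, 'cy': 208.05549648929744, 'eye': array([ 228.18361254, -505.22753132,  384.23387835]), 'orientation': array([ 2.88050713e+00,  8.47613573e-04, -1.28133770e+00])}
{'clock': 0.15, 'joints': array([-1.34756427e+00,  3.00298307e-01,  1.52144414e+00,  1.56567038e-05,
        1.32069015e+00, -6.65810538e-02]), 'qd': array([ 0.00017993, -0.00311566, -0.00352381, -0.00143232,  0.00024894,
       -0.00111535]), 'effort': array([-1.17562511e-03, -5.31960046e+01, -3.52821887e+01,  7.07634492e-02,
        2.36101641e-02, -5.79494622e-05]), 'eef_pos': array([ 157.14627822, -526.88543253,  230.03903685]), 'eef_rot': array([-3.14075558e+00, -7.10156150e-05,  2.89809200e-01]), 'wrist_force': array([ 0.18920796, -0.11188561,  0.57734865]), 'moment': array([ 0.04446845, -0.03627768,  0.0097606 ]), 'finger_force': 0.0, 'finger_gap': 94.02610624085615}
```

View pics/scene0.png

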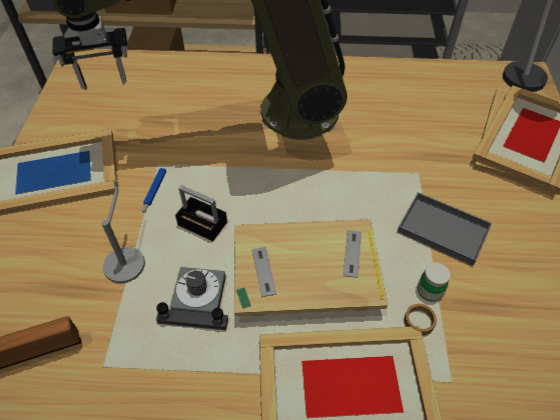

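View pics/side0.png

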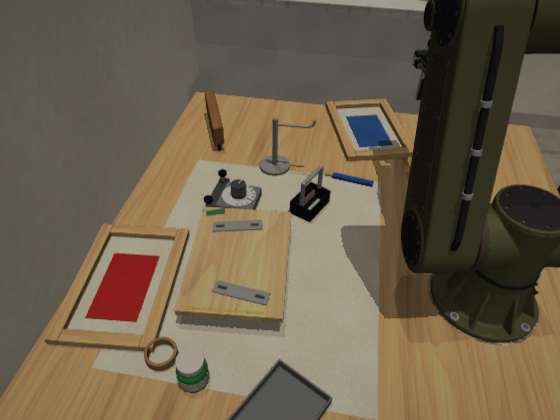

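Two shims lie on the board: scene (263,272) and (352,254). The tray is at (444,227), basket (201,212), sleeve (196,284), hook base (123,264). I'll enlarge these now.

```bash
python3 - <<'E'
from h import *
p=cv2.imread('pics/scene0.png')
cv2.imwrite('pics/c1.png',cv2.resize(p[170:330,90:290],None,fx=4,fy=3.75,interpolation=cv2.INTER_CUBIC)[:600])
cv2.imwrite('pics/c2.png',cv2.resize(p[185:325,225:500],None,fx=2.9,fy=2.9,interpolation=cv2.INTER_CUBIC)[:600,:800])
E
```

```text
(no output)
```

View pics/c1.png

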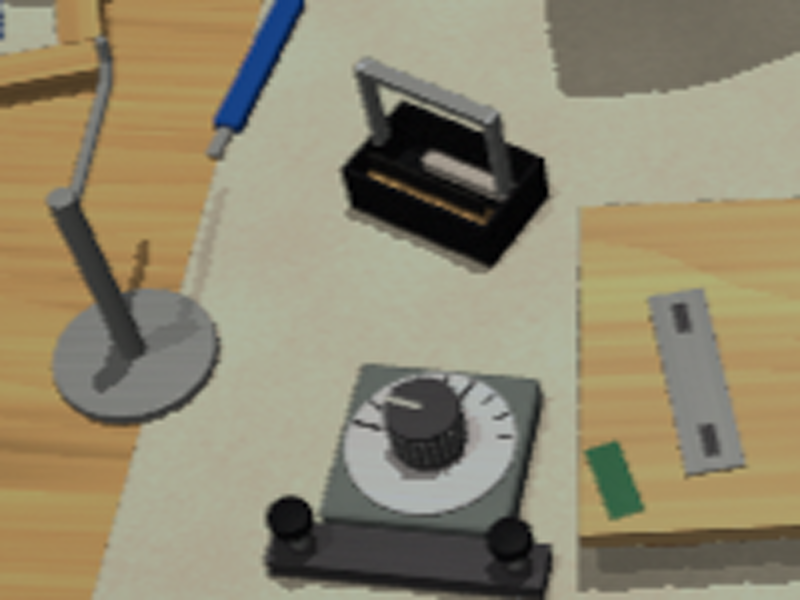

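View pics/c2.png

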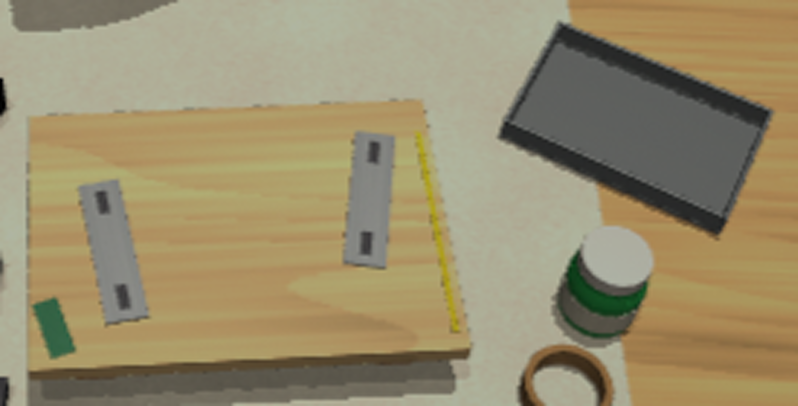

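```bash
python3 - <<'E'
from h import *
s=load('scene0'); d=load('side0')
c1=lambda x,y,z=None:pw(s,90+x/4,170+y/3.75,z)
c2=lambda x,y,z=None:pw(s,225+x/2.9,185+y/2.9,z)
print('basket bar ends top',c1(363,66,120),c1(494,117,120),'depth',c1(430,90))
print('hook post top',c1(64,198,180),'tip',c1(101,42,186),'bend',c1(107,75,160),'base L R',c1(55,355,4),c1(217,350,4),c1(135,290,4),c1(135,420,4))
print('dial ends',c1(345,440,20),c1(517,440,20),'sleeve top ctr',c1(425,405,74.5),'d',c1(425,405), 'line',c1(390,400,74.5),c1(420,407,74.5))
print('board front corners',c2(28,117,60),c2(423,100,60),'back',c2(30,371,60),c2(469,349,60))
for n,c in (('A',[(80,187),(119,180),(148,318),(107,325)]),('B',[(356,132),(394,135),(384,268),(344,263)])):
    q=np.array([c2(*k,61.5+1.5) for k in c]); m=q.mean(0); ax=(q[2]+q[3]-q[0]-q[1])/2
    print(n,q.tolist(),m,'len',np.linalg.norm(ax),'yaw',np.arctan2(ax[1],ax[0]))
q=np.array([c2(*k,26) for k in [(560,23),(771,111),(718,236),(500,137)]]);print('tray',q.tolist(),q.mean(0))
print('side: sleeve top',pw(d,238,184,74.5),'post top',pw(d,276,118,180),'tip',pw(d,314,122,186),'basketbar',pw(d,302,190,120),pw(d,321,170,120))
print('shimA',pw(d,238,226,63),'B',pw(d,241,292,63),'jar',c2(615,255,80),'tape',c2(568,380,24))
E
```

```text
basket bar ends top [ 435.9 -286.3  120. ] [ 475.3 -199.9  120. ] depth [ 455.8 -241.5  121.6]
hook post top [ 595.1 -415.2  180. ] tip [ 479.1 -422.   186. ] bend [ 484.  -423.9  160. ] base L R [ 595.2 -468.3    4. ] [ 586.9 -369.5    4. ] [ 542.1 -431.2    4. ] [ 641.5 -407.5    4. ]
dial ends [ 659.2 -274.7   20. ] [ 654.7 -173.6   20. ] sleeve top ctr [ 663.6 -219.6   74.5] d [ 662.9 -219.8   73.3] line [ 661.  -239.9   74.5] [ 665.1 -222.2   74.5]
board front corners [ 501.4 -150.1   60. ] [467.6 188.9  60. ] back [ 739. -124.   60.] [705.6 209.7  60. ]
A [[572.9, -99.5, 63.0], [564.6, -67.9, 63.0], [691.6, -37.1, 63.0], [699.1, -68.3, 63.0]] [632.05 -68.2   63.  ] len 130.34017032365733 yaw 0.24014059145965927
B [[506.6, 129.5, 63.0], [508.3, 161.6, 63.0], [638.7, 147.4, 63.0], [635.6, 115.8, 63.0]] [572.3   138.575  63.   ] len 130.4480452134106 yaw -0.10714400811487791
tray [[345.8, 328.0, 26.0], [439.8, 503.8, 26.0], [573.1, 432.8, 26.0], [479.4, 260.1, 26.0]] [459.525 381.175  26.   ]
side: sleeve top [ 664.2 -220.1   74.5] post top [ 591.  -419.6  180. ] tip [ 475.9 -410.5  186. ] basketbar [ 475.9 -175.7  120. ] [ 435.1 -272.   120. ]
shimA [627.2 -66.1  63. ] B [570.2 139.1  63. ] jar [628.9 326.9  80. ] tape [710.  292.2  24. ]
```

step_arm(
  series=[47.3,46,0,-0.05,1,47.3,46,0,0,1,47.3,46,0,0,1,47.3,46,0,0,1,47.3,46,0,0,1,47.3,46,0,0,1,47.3,46,0,0,1,47.3,46,0,0,1,47.3,46,0,0,1,47.3,46,0,0,1,0,0,-40,0,1,0,0,-40,0,1,0,0,-40,0,1,0,0,-12,0,1,0,0,0,0,1,0,0,0,0,1],
  squeeze=40,
)

```text
clock: 2.15
eef_pos: [606.0, -91.5, 100.2]
eef_rot: [3.141, -0.002, 0.24]
wrist_force: [-0.2, -0.1, -0.1]
finger_gap: 0.2
finger_force: 0.0
```

step_arm(
  series=[12,12,0,0,1,12,12,0,0,1,0,0,-5,0,1,0,0,-3,0,1,0,0,-2,0,1,0,0,-1,0,1,0,0,0,0,1],
)

```text
clock: 3.02
eef_pos: [629.3, -67.6, 88.3]
eef_rot: [3.141, -0.001, 0.239]
wrist_force: [-2.7, 1.2, 6.5]
finger_gap: 0.5
finger_force: 3.5
```

```bash
python3 - <<'E'
from h import *
snap('scene','s1'); p=cv2.imread('pics/s1.png'); cv2.imwrite('pics/s1c.png',cv2.resize(p[190:330,160:400],None,fx=3,fy=3,interpolation=cv2.INTER_CUBIC))
E
```

```text
(no output)
```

View pics/s1c.png

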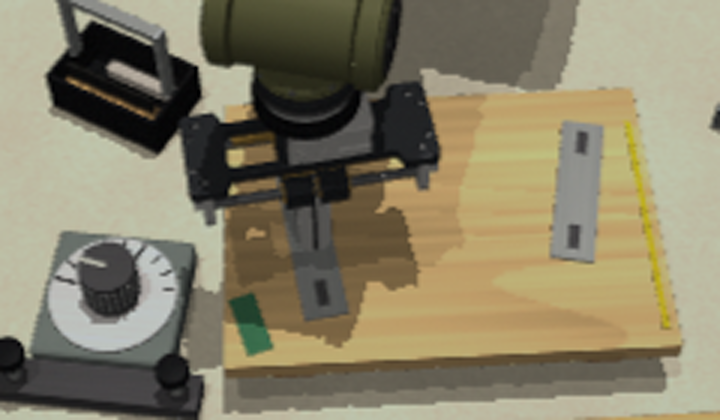

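The closed fingertips are on the middle of shim A with 6.5 N. I'll press slightly more and drag.

step_arm(
  series=[0,0,-0.5,0,1,-4,-0.4,0,0,1,-8,-0.8,0,0,1,-8,-0.8,0,0,1,-8,-0.8,0,0,1,-8,-0.8,0,0,1,-4,-0.4,0,0,1,0,0,0,0,1],
)

```text
clock: 4.08
eef_pos: [589.6, -71.8, 88.3]
eef_rot: [3.141, -0.002, 0.239]
wrist_force: [-1.9, 1.2, 10.1]
finger_gap: 0.6
finger_force: 4.7
```

```bash
cat >> h.py <<'E'
def strip(tag,c,rad=110):
    """grey strip pose near world xy c on z=63, by minAreaRect of neutral-grey pixels rectified to a 0.5mm map"""
    s=load(tag); n=2*2*rad
    g=np.stack(np.meshgrid(np.arange(n),np.arange(n)),-1)*0.5-rad
    P=np.concatenate([g+np.array(c),np.full(g.shape[:2]+(1,),63.)],-1)-s['eye']
    q=P@s['Rm']; m=(q[...,:2]/q[...,2:]*s['f']+[s['cx'],s['cy']]).astype(np.float32)
    return cv2.remap(s['p'],m[...,0],m[...,1],cv2.INTER_LINEAR)
E
python3 - <<'E'
from h import *
snap('scene','s2'); im=strip('s2',(540,-80),110); s=manip.read_state(); print(s['wrist_force'])
im2=strip('s2',(540,140),110)
cv2.imwrite('pics/s2c.png',np.hstack([im,im2])[:,:800])
E
```

```text
[-1.94059564 -0.9054243  10.09886658]
```

View pics/s2c.png

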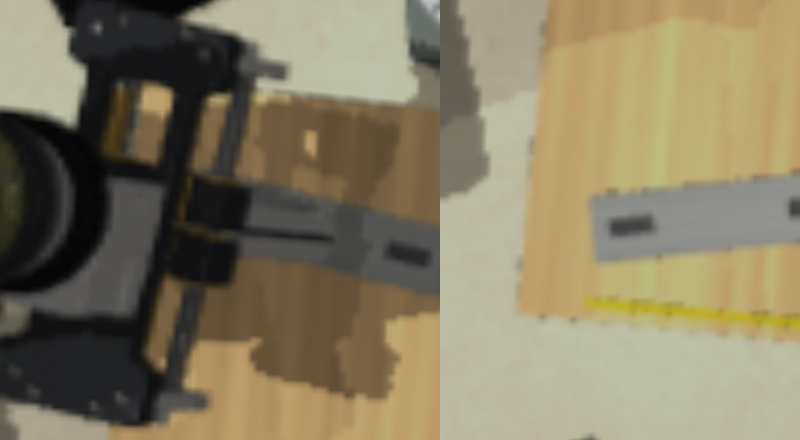

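Shim A follows: its rear slot is at map (408,253), i.e. x≈634, which is 39 mm closer to the robot. I'll continue dragging.

step_arm(
  series=[-4,-0.4,0,0,1,-9,-0.9,0,0,1,-10,-1,0,0,1,-10,-1,0,0,1,-10,-1,0,0,1,-10,-1,0,0,1,-10,-1,0,0,1,-10,-1,0,0,1,-6,-0.6,0,0,1,-2,0,0,0,1,0,0,0,0,1,0,0,5,0,1,0,0,30,0,1,20,30,60,0,1,0,62,20,-0.1,1,0,62,0,-0.12,1,0,62,0,-0.12,1,0,0,0,0,1],
)

```text
clock: 6.38
eef_pos: [525.5, 134.3, 194.7]
eef_rot: [-3.141, 0.0, -0.098]
wrist_force: [0.3, -0.2, -0.9]
finger_gap: 0.5
finger_force: 0.0
```

```bash
python3 - <<'E'
from h import *
snap('scene','s3'); snap('side','s3s')
cv2.imwrite('pics/s3c.png',np.hstack([strip('s3',(540,-80),100),strip('s3s',(540,-80),100)]))
E
```

```text
(no output)
```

View pics/s3c.png

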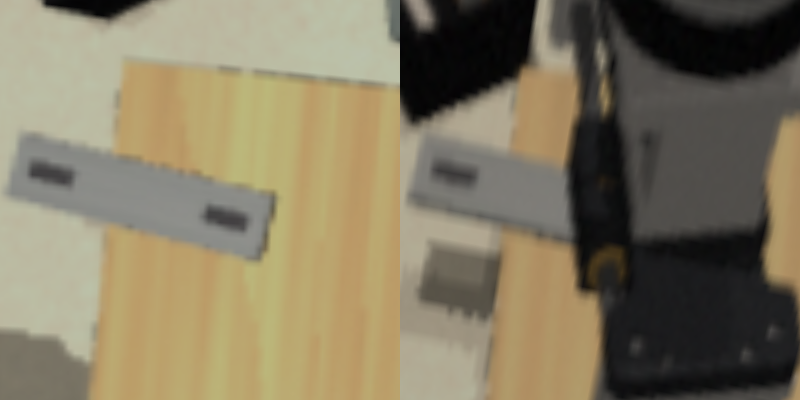

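Shim A: centre at about (511,-82), yaw 0.24, overhanging about 49 mm. Next is shim B.

step_arm(
  series=[23,2,-20,-0.008,1,23,3,-30,0,1,0,0,-30,0,1,0,0,-20,0,1,0,0,-4,0,1,0,0,-2,0,1,0,0,0,0,1,0,0,0,0,1],
)

```text
clock: 7.48
eef_pos: [572.4, 136.0, 89.4]
eef_rot: [-3.141, -0.001, -0.108]
wrist_force: [-0.1, -0.3, 0.3]
finger_gap: 0.1
finger_force: 0.0
```

step_arm(
  series=[-1,2.5,-0.7,0,1,0,0,-0.7,0,1,0,0,-0.5,0,1,0,0,0,0,1],
)

```text
clock: 7.98
eef_pos: [571.4, 138.9, 88.2]
eef_rot: [-3.141, -0.001, -0.108]
wrist_force: [-5.3, -1.7, 13.5]
finger_gap: 0.3
finger_force: 6.4
```

step_arm(
  series=[-4,-0.4,0,0,1,-9,-0.9,0,0,1,-10,-1,0,0,1,-10,-1,0,0,1,-10,-1,0,0,1,-10,-1,0,0,1,-10,-1,0,0,1,-10,-1,0,0,1,-8,-0.8,0,0,1,-3,0,0,0,1,0,0,0,0,1,0,0,5,0,1,0,0,40,0,0.5,0,-40,40,0.08,0.5,0,-60,0,0.1,0.5,0,-60,0,0.1,0.5,-6,-60,0,0.068,0.5,0,0,0,0,0.5],
)

```text
clock: 10.22
eef_pos: [480.5, -92.6, 171.9]
eef_rot: [3.141, 0.0, 0.236]
wrist_force: [-0.5, 0.3, -0.7]
finger_gap: 47.1
finger_force: 0.0
```

```bash
python3 - <<'E'
from h import *
snap('scene','s4')
cv2.imwrite('pics/s4c.png',np.hstack([strip('s4',(500,130),100)]))
E
```

```text
(no output)
```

View pics/s4c.png

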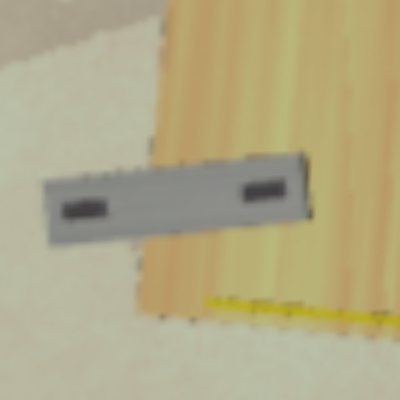

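Shim B: centre at about (489,130), yaw -0.10, overhanging about 51 mm. I'll grip A.

step_arm(
  series=[-1,3,-30,0.004,0.5,0,0,-30,0,0.5,0,0,-22,0,0.5,0,0,-9,0,0.5,0,0,0,0,0.5,0,0,0,0,1,0,0,0,0,1,0,0,0,0,1,0,0,0,0,1],
  squeeze=40,
)

```text
clock: 11.4
eef_pos: [480.6, -86.6, 81.4]
eef_rot: [3.141, -0.001, 0.244]
wrist_force: [-0.2, 0.3, 3.8]
finger_gap: 32.7
finger_force: 40.3
```

step_arm(
  series=[0,0,10,0,1,0,0,25,0,1,0,0,40,0,1,-2,43,10,0.0836,1,-2,43,0,0.0836,1,-2,43,0,0.0836,1,-2,43,0,0.0836,1,-2,43,0,0.0836,1,-2,43,0,0.0836,1,-2,43,0,0.0836,1,-2,43,0,0.0836,1,-2,43,0,0.0836,1,-2,43,0,0.0836,1,0,0,0,0,1,0,0,0,0,1],
)

```text
clock: 13.28
eef_pos: [460.0, 343.0, 165.9]
eef_rot: [-3.141, 0.0, 1.079]
wrist_force: [0.0, -0.4, -0.9]
finger_gap: 32.5
finger_force: 39.9
```

```bash
python3 - <<'E'
from h import *
snap('scene','s5'); p=cv2.imread('pics/s5.png'); cv2.imwrite('pics/s5c.png',cv2.resize(p[120:320,330:530],None,fx=3,fy=3,interpolation=cv2.INTER_CUBIC))
E
```

```text
(no output)
```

View pics/s5c.png

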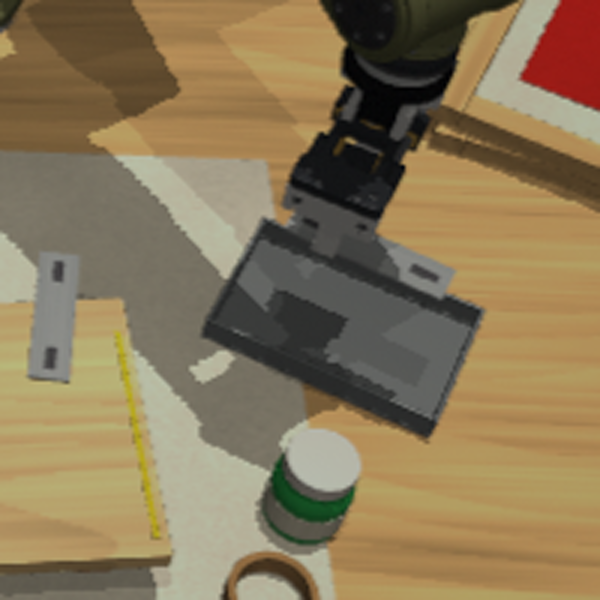

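Shim A is held level and parallel to the tray. I'll lower it and release.

step_arm(
  series=[0,0,-40,0,1,0,0,-40,0,1,0,0,-30,0,1,0,0,-15,0,1,0,0,-8,0,1,0,0,-1.5,0,1,0,0,0,0,1,0,0,0,0,0.54,0,0,0,0,0.54,0,0,0,0,0.54,0,0,10,0,0.54,0,0,30,0,0.5,0,0,50,0,0.5],
)

```text
clock: 14.95
eef_pos: [459.6, 342.9, 121.8]
eef_rot: [-3.141, 0.002, 1.08]
wrist_force: [0.9, 0.9, -0.3]
finger_gap: 47.0
finger_force: 0.0
```

step_arm(
  series=[0,0,30,0,0.5,0,-30,0,-0.1686,0.5,0,-30,0,-0.1686,0.5,0,-30,0,-0.1686,0.5,0,-30,0,-0.1686,0.5,0,-30,0,-0.1686,0.5,0,-30,0,-0.1686,0.5,-2.4,-30,0,-0.1686,0.5,0,0,0,0,0.5,0,0,0,0,0.5],
)

```text
clock: 16.2
eef_pos: [457.9, 133.8, 151.8]
eef_rot: [-3.141, -0.001, -0.098]
wrist_force: [-0.8, 0.5, 0.2]
finger_gap: 47.5
finger_force: 0.0
```

```bash
python3 - <<'E'
from h import *
snap('scene','s6'); p=cv2.imread('pics/s6.png'); cv2.imwrite('pics/s6c.png',cv2.resize(p[150:310,290:500],None,fx=3.7,fy=3.7,interpolation=cv2.INTER_CUBIC))
E
```

```text
(no output)
```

View pics/s6c.png

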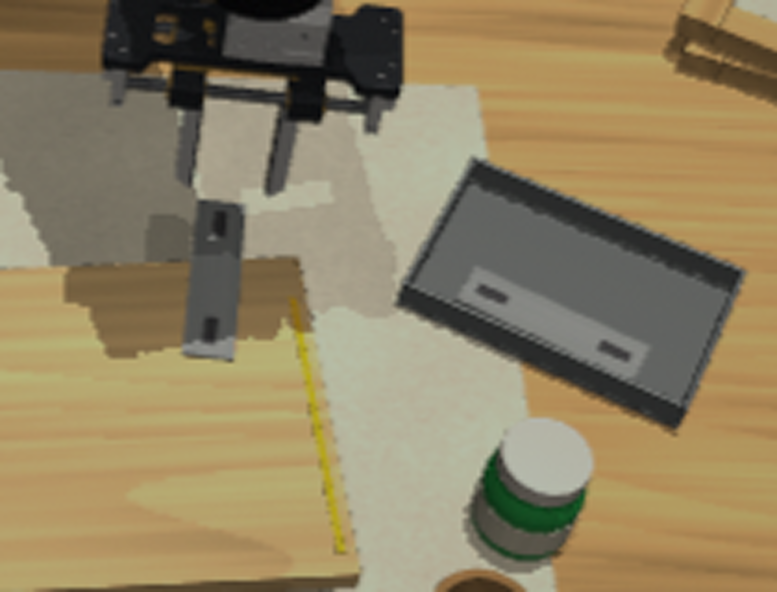

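Shim A lies flat in the tray at crop (555,320), and the far half is free. I'll grip B.

step_arm(
  series=[-0.7,-1,-40,0,0.5,0,0,-22,0,0.5,0,0,-9,0,0.5,0,0,0,0,0.5,0,0,0,0,1,0,0,0,0,1,0,0,0,0,1,0,0,0,0,1,0,0,10,0,1,0,0,30,0,1,0,0,45,0,1,0,0,0,0,1],
)

```text
clock: 17.75
eef_pos: [458.2, 132.6, 168.5]
eef_rot: [-3.14, -0.005, -0.1]
wrist_force: [-1.1, 0.3, -1.3]
finger_gap: 32.7
finger_force: 40.0
```

Move to (415.5,367), yaw 1.08: Δ = -42.5, +234.5, spin 1.18 over 8 rows.

step_arm(
  series=[-5.3,29.3,0,0.1475,1,-5.3,29.3,0,0.1475,1,-5.3,29.3,0,0.1475,1,-5.3,29.3,0,0.1475,1,-5.3,29.3,0,0.1475,1,-5.3,29.3,0,0.1475,1,-5.3,29.3,0,0.1475,1,-5.3,29.3,0,0.1475,1,0,0,0,0,1,0,0,0,0,1,0,0,-40,0,1,0,0,-40,0,1],
)

```text
clock: 19.25
eef_pos: [414.9, 365.9, 84.5]
eef_rot: [3.141, -0.001, 1.077]
wrist_force: [0.3, -0.4, -1.2]
finger_gap: 32.8
finger_force: 40.0
```

step_arm(
  series=[0.5,1,-28,0,1,0,0,-15,0,1,0,0,-8,0,1,0,0,-1,0,1,0,0,0,0,1,0,0,0,0,0.55,0,0,0,0,0.55,0,0,0,0,0.55,0,0,10,0,0.55,0,0,30,0,0.5,0,0,60,0,0.5,0,-50,60,0,0.5,0,-60,40,0,0.6,0,-60,0,0,0.6],
)

```text
clock: 21.0
eef_pos: [415.6, 214.9, 219.2]
eef_rot: [3.138, -0.004, 1.081]
wrist_force: [2.1, -1.4, -0.7]
finger_gap: 37.3
finger_force: 0.0
```

```bash
python3 - <<'E'
from h import *
snap('scene','s7'); p=cv2.imread('pics/s7.png')
a=cv2.resize(p[190:310,380:500],None,fx=3,fy=3,interpolation=cv2.INTER_CUBIC)
b=cv2.resize(p[170:290,140:280],None,fx=3,fy=3,interpolation=cv2.INTER_CUBIC)
cv2.imwrite('pics/s7c.png',np.hstack([a,b]))
E
```

```text
(no output)
```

View pics/s7c.png

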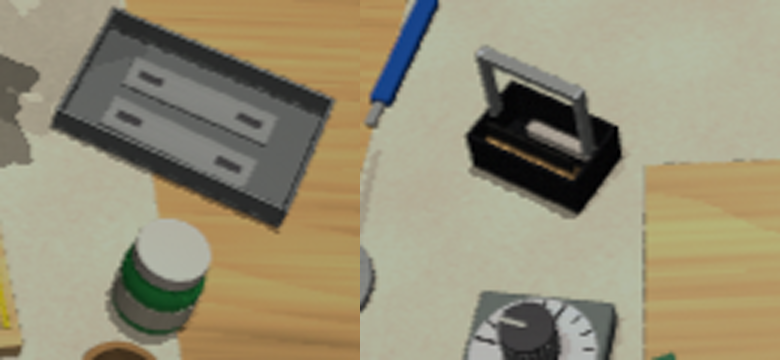

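Both shims lie flat side by side in the tray, and the basket hasn't moved. I'll fit the bar and hook arm from depth.

```bash
cat >> h.py <<'E'
def cloud(tag):
    s=load(tag); v,u=np.mgrid[:420,:560]; d=s['d']
    P=np.stack([(u-s['cx'])/s['f']*d,(v-s['cy'])/s['f']*d,d],-1)@s['Rm'].T+s['eye']
    return P[d>0]
def fit(tag,lo,hi):
    P=cloud(tag); P=P[((P>lo)&(P<hi)).all(1)]
    if len(P)<5: print(tag,len(P)); return
    (c,w,a)=cv2.minAreaRect(P[:,:2].astype(np.float32)); vx,vy=cv2.fitLine(P[:,:2].astype(np.float32),cv2.DIST_L2,0,.01,.01)[:2,0]
    print(tag,len(P),'ctr',np.round(c,1),'wh',np.round(w,1),'dir',round(float(np.arctan2(vy,vx)),3),'z',np.round(np.percentile(P[:,2],[5,50,95]),1),'med',np.round(np.median(P,0),1))
E
python3 - <<'E'
from h import *
snap('side','s7s')
for t in('s7','s7s'):
    fit(t,(400,-330,119),(520,-150,130)); fit(t,(490,-460,156),(575,-380,170)); fit(t,(570,-450,172),(620,-380,186)); fit(t,(455,-460,172),(500,-380,195)); fit(t,(630,-250,70),(700,-190,80))
E
```

```text
s7 193 ctr [ 457.4 -244.8] wh [101.9  15.9] dir 1.12 z [120.2 124.  127.2] med [ 458.9 -244.3  124. ]
s7 109 ctr [ 532.4 -423.1] wh [84.7  9.8] dir 0.06 z [159.8 162.9 166.7] med [ 533.1 -421.4  162.9]
s7 51 ctr [ 594.9 -418.8] wh [16.2 14.8] dir 0.609 z [173.3 179.4 182.9] med [ 596.3 -418.1  179.4]
s7 21 ctr [ 476.1 -425.2] wh [13.8  6.3] dir 0.011 z [173.3 180.3 185.9] med [ 478.1 -424.8  180.3]
s7 261 ctr [ 665.8 -222.7] wh [42.6 42.9] dir 0.298 z [71.2 74.5 77.5] med [ 666.6 -222.4   74.5]
s7s 0
s7s 79 ctr [ 532.7 -420. ] wh [84.7 12.2] dir 0.063 z [158.8 163.  167.2] med [ 532.2 -420.9  163. ]
s7s 24 ctr [ 593.4 -415.9] wh [12.  16.2] dir -1.054 z [174.2 179.9 182.8] med [ 593.  -414.9  179.9]
s7s 14 ctr [ 476.1 -423.3] wh [7.5 7.5] dir -0.491 z [173.8 179.5 187. ] med [ 476.2 -421.8  179.5]
s7s 132 ctr [ 664.6 -221.6] wh [40.2 42.7] dir -1.144 z [71.8 75.5 78. ] med [ 663.7 -220.    75.5]
```

step_arm(
  series=[5,-44,0,0.004,0.45,5,-44,0,0.004,0.45,5,-44,0,0.004,0.45,5,-44,0,0.004,0.45,5,-44,0,0.004,0.45,5,-44,0,0.004,0.45,5,-44,0,0.004,0.45,5,-44,0,0.004,0.45,5,-44,0,0.004,0.45,5.5,-45,0,0.004,0.45,0,0,0,0,0.45,0,0,0,0,0.45],
)

```text
clock: 22.6
eef_pos: [465.7, -224.5, 216.1]
eef_rot: [-3.141, -0.0, 1.12]
wrist_force: [-0.0, -0.2, 0.5]
finger_gap: 51.9
finger_force: 0.0
```

```bash
python3 - <<'E'
from h import *
snap('scene','s8');snap('side','s8s')
for t in('s8','s8s'): fit(t,(400,-330,119),(520,-150,129))
E
```

```text
s8 192 ctr [ 456.7 -244.8] wh [102.   15.8] dir 1.128 z [119.7 123.8 126.9] med [ 458.1 -244.7  123.8]
s8s 128 ctr [ 456.8 -243.6] wh [99.9 13.6] dir 1.12 z [120.9 124.7 127.5] med [ 456.5 -241.4  124.7]
```

step_arm(
  series=[0,-1.5,-40,0,0.45,0,0,-35,0,0.45,0,0,-14,0,0.45,0,0,0,0,0.45,0,0,0,0,1,0,0,0,0,1,0,0,0,0,1,0,0,0,0,1,0,0,0,0,1,0,0,5,0,1,0,0,20,0,1,0,0,30,0,1,0,0,40,0,1,0,0,0,0,1],
  squeeze=55,
)

```text
clock: 24.45
eef_pos: [466.4, -227.1, 224.7]
eef_rot: [3.137, 0.0, 1.12]
wrist_force: [-0.0, 1.4, -3.3]
finger_gap: 11.2
finger_force: 55.0
```

```bash
python3 - <<'E'
from h import *
snap('scene','s9');snap('side','s9s')
z=manip.read_state()['eef_pos'][2]; print(z)
for t in('s9','s9s'): fit(t,(400,-330,z-14),(520,-150,z+2))
p=np.hstack([cv2.imread('pics/s9.png')[100:260,100:300],cv2.imread('pics/s9s.png')[120:280,230:430]])
cv2.imwrite('pics/s9c.png',cv2.resize(p,None,fx=2,fy=2))
E
```

```text
221.4207939067909
s9 138 ctr [ 470.4 -228.4] wh [60.3 33.7] dir 1.306 z [210.  219.3 222.9] med [ 477.9 -219.8  219.3]
s9s 160 ctr [ 454.  -240.8] wh [102.3  36.3] dir 1.11 z [210.  218.8 222.2] med [ 463.5 -218.6  218.8]
```

View pics/s9c.png

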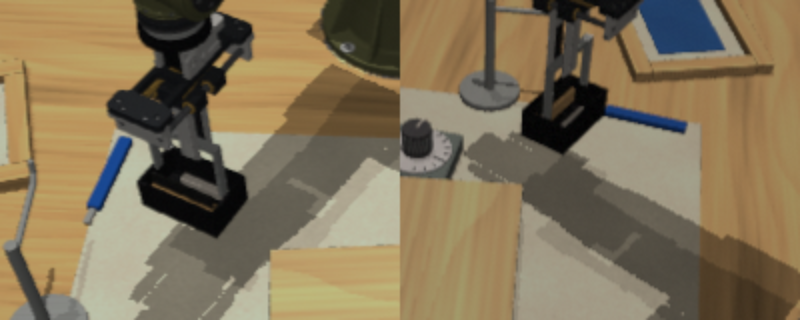

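The basket is held level by its bar. I'll move to a point in front of the hook tip, aligned with the arm.

step_arm(
  series=[-7.7,-30.2,0,0.085,1,-7.7,-30.2,0,0.085,1,-7.7,-30.2,0,0.085,1,-7.7,-30.2,0,0.085,1,-7.7,-30.2,0,0.085,1,-7.7,-30.2,0,0.085,1,0,0,0,0,1,0,0,0,0,1,0,0,0,0,1],
)

```text
clock: 25.68
eef_pos: [419.6, -407.0, 221.6]
eef_rot: [-3.141, -0.001, 1.63]
wrist_force: [0.1, -0.4, -1.6]
finger_gap: 11.3
finger_force: 55.0
```

```bash
python3 - <<'E'
from h import *
snap('side','t1'); snap('scene','t1c')
e=manip.read_state()['eef_pos']; print(e)
z=e[2]
for t in('t1','t1c'):
    fit(t,(e[0]-12,-480,z-16),(e[0]+12,-435,z-1))
    fit(t,(350,-490,z-90),(480,-350,z-74))
E
```

```text
[ 419.64818543 -407.24640308  221.94180564]
t1 19 ctr [ 421.5 -456.1] wh [ 8.6 41.5] dir -1.497 z [217.9 219.5 220.6] med [ 421.9 -455.6  219.5]
t1 215 ctr [ 420.9 -426.3] wh [ 69.6 117.4] dir -1.502 z [133.1 139.5 146.3] med [ 420.5 -399.   139.5]
t1c 41 ctr [ 427.7 -455.9] wh [ 6.6 40.7] dir -1.502 z [209.1 213.6 217.7] med [ 428.5 -456.9  213.6]
t1c 525 ctr [ 420.5 -427.5] wh [ 78.2 113.4] dir -1.547 z [132.5 138.3 145.5] med [ 438.7 -419.2  138.3]
```

step_arm(
  series=[18,1,0,0,1,18,1,0,0,1,18,1,0,0,1,18,1,0,0,1,18,1,0,0,1,18,1,0,0,1,0,0,0,0,1,0,0,0,0,1,0,0,-12,0,1,0,0,-12,0,1,0,0,-10,0,1,0,0,-6,0,1,0,0,0,0,1],
)

```text
clock: 27.4
eef_pos: [527.3, -401.8, 181.5]
eef_rot: [-3.141, -0.001, 1.63]
wrist_force: [0.7, 0.1, -2.1]
finger_gap: 11.5
finger_force: 55.0
```

```bash
python3 - <<'E'
from h import *
snap('side','t2'); snap('scene','t2c')
print(manip.read_state()['eef_pos'],manip.read_state()['wrist_force'])
p=np.hstack([cv2.resize(cv2.imread('pics/t2c.png')[120:290,60:190],(390,510)),cv2.resize(cv2.imread('pics/t2.png')[70:220,240:360],(408,510))])
cv2.imwrite('pics/t2v.png',p)
E
```

```text
[ 527.48688945 -401.95020011  182.31737412] [ 0.29808742  0.09702099 -1.81940929]
```

View pics/t2v.png

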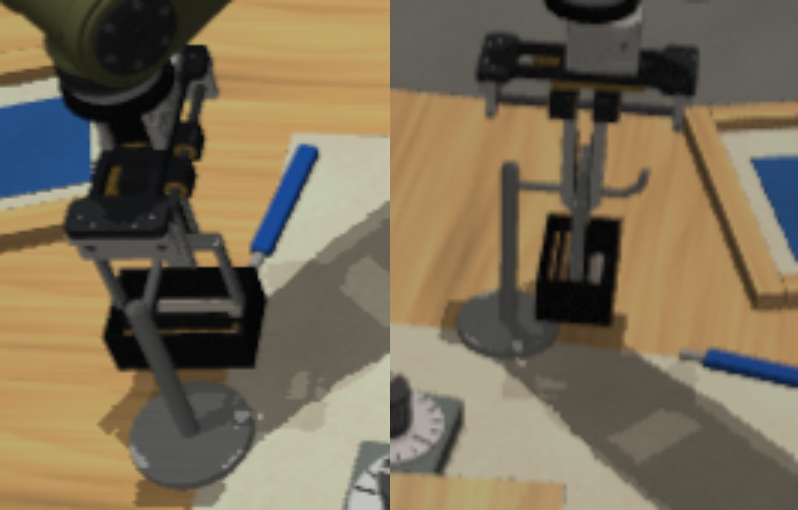

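The bar is over the hook arm inside the upturned tip, and the arm passes through the handle. I'll lower until contact.

step_arm(
  series=[0,0,-3,0,1,0,0,-3,0,1,0,0,-1,0,1,0,0,0,0,1],
)

```text
clock: 28.0
eef_pos: [527.4, -401.8, 175.1]
eef_rot: [3.142, 0.0, 1.63]
wrist_force: [-0.3, 1.2, -1.0]
finger_gap: 11.3
finger_force: 55.0
```

step_arm(
  series=[0,0,-1,0,1,0,0,-1,0,1,0,0,-1,0,1,0,0,0,0,1],
)

```text
clock: 28.5
eef_pos: [527.6, -401.8, 174.0]
eef_rot: [3.14, 0.001, 1.63]
wrist_force: [-5.9, 6.9, 12.9]
finger_gap: 11.3
finger_force: 55.0
```

Contact. I'll ease off 1.2 mm, open a little, and rise straight up.

step_arm(
  series=[0,0,1.2,0,1,0,0,0,0,1,0,0,0,0,0.8,0,0,0,0,0.7,0,0,0,0,0.65,0,0,0,0,0.65,0,0,10,0,0.65,0,0,25,0,0.65,0,0,50,0,0.65,0,0,0,0,0.65],
)

```text
clock: 29.75
eef_pos: [528.2, -402.6, 263.4]
eef_rot: [3.136, 0.005, 1.63]
wrist_force: [-0.1, 0.3, -0.9]
finger_gap: 32.8
finger_force: 0.0
```

```bash
python3 - <<'E'
from h import *
snap('side','t3'); snap('scene','t3c')
for t in('t3','t3c'):
    fit(t,(500,-480,166),(560,-360,178)); fit(t,(450,-500,80),(600,-340,106))
p=np.hstack([cv2.resize(cv2.imread('pics/t3c.png')[150:290,60:170],(330,420)),cv2.resize(cv2.imread('pics/t3c.png')[255:335,150:235],(446,420),interpolation=cv2.INTER_CUBIC)])
cv2.imwrite('pics/t3v.png',p)
E
```

```text
t3 86 ctr [ 527.2 -420. ] wh [29.2 98.7] dir -1.518 z [168.2 173.5 176.3] med [ 528.8 -413.6  173.5]
t3 362 ctr [ 554.1 -420.1] wh [ 89.5 118.7] dir -1.487 z [ 82.   90.2 104.7] med [ 559.1 -409.    90.2]
t3c 257 ctr [ 528.2 -423. ] wh [47.3 95.6] dir -1.532 z [167.3 172.1 175.4] med [ 532.2 -421.6  172.1]
t3c 755 ctr [ 552.4 -421. ] wh [ 95.3 112.6] dir -1.561 z [ 81.7  92.1 102.6] med [ 560.5 -411.6   92.1]
```

View pics/t3v.png

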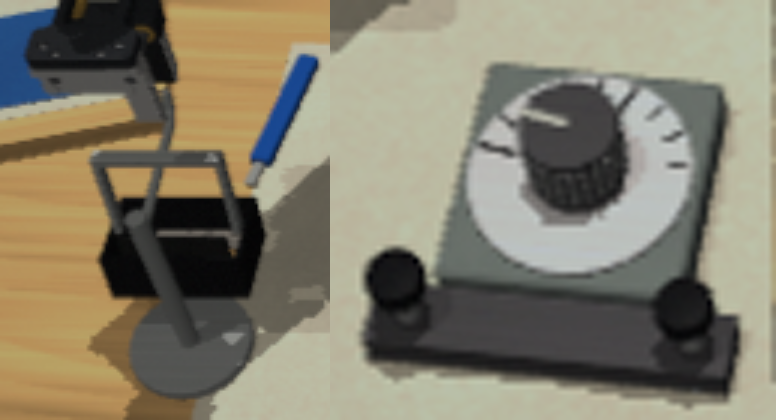

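The basket hangs level (bar at x≈528, top at z≈172.5). In the dial crop, the 0 tick is at (480,144)-(512,153), 5 at (615,110)-(634,88), 8 at (688,165), and the white line at (515,110)-(568,124).

```bash
python3 - <<'E'
from h import *
s=load('t3c'); g=lambda x,y,z=None:pw(s,150+(x-330)*85/446,255+y*80/420,z)
print('dial depth',g(500,220),g(650,220),g(570,255),g(480,144),g(688,165))
zd=np.median([g(500,220)[2],g(650,220)[2],g(570,255)[2]]);
c=np.array([665,-221.7]); fit('t3c',(630,-250,70),(700,-190,79)); fit('t3',(630,-250,70),(700,-190,79))
ang=lambda p:float(np.arctan2(p[1]-c[1],p[0]-c[0]))
for n,p in(('0o',(480,144)),('0i',(512,153)),('1',(508,122)),('5i',(615,110)),('5o',(634,88)),('6',(654,112)),('7',(672,135)),('8o',(688,165)),('8i',(668,165))):
    w=g(*p,zd); print(n,w,round(ang(w),3),round(np.linalg.norm(w[:2]-c),1))
a,b=g(515,110,74.5),g(568,124,74.5); print('line',a,b,round(float(np.arctan2(a[1]-b[1],a[0]-b[0])),3),round(ang(a),3))
print(manip.read_state()['joints'])
E
```

```text
dial depth [ 692.1 -252.2   35.9] [ 689.2 -186.8   35.9] [ 707.2 -219.4   34.9] [ 655.5 -267.1   37.1] [ 659.6 -174.1   33. ]
t3c 264 ctr [ 665.8 -222.5] wh [42.8 42.7] dir 0.305 z [71.5 74.6 77.7] med [ 666.7 -221.9   74.6]
t3 133 ctr [ 664.3 -220.7] wh [40.2 44. ] dir -1.331 z [71.5 75.4 77.8] med [ 663.7 -220.4   75.4]
0o [ 654.9 -267.4   35.9] -1.788 46.8
0i [ 658.8 -252.5   35.9] -1.769 31.4
1 [ 643.1 -256.8   35.9] -2.129 41.4
5i [ 634.8 -209.8   35.9] 2.766 32.5
5o [ 623.  -202.9   35.9] 2.721 46.0
6 [ 635.  -192.2   35.9] 2.365 42.1
7 [ 646.4 -182.6   35.9] 2.015 43.3
8o [ 661.3 -173.6   35.9] 1.648 48.2
8i [ 661.7 -182.5   35.9] 1.655 39.3
line [ 659.4 -245.3   74.5] [ 665.3 -221.3   74.5] -1.812 -1.804
[-7.06344844e-01  5.44222713e-01  1.11418140e+00  2.25517787e-05
  1.48240829e+00 -7.65170610e-01]
```

step_arm(
  series=[27.4,36.2,0,0,0.3,27.4,36.2,0,0,0.3,27.4,36.2,0,0,0.3,27.4,36.2,0,0,0.3,27.4,36.2,0,0,0.3,0,0,0,0,0.3,0,0,-40,0,0.3,0,0,-40,0,0.3,0,0,-40,0,0.3,0,0,-30,0,0.3,0,0,0,0,0.3,0,0,0,0,0.3],
  squeeze=30,
)

```text
clock: 31.35
eef_pos: [664.5, -221.6, 109.5]
eef_rot: [3.14, 0.001, 1.629]
wrist_force: [-0.0, -0.2, 1.0]
finger_gap: 65.9
finger_force: 0.0
```

step_arm(
  series=[0.5,0,-25,0,0.3,0,0,-15,0,0.3,0,0,-3,0,0.3,0,0,0,0,0.3,0,0,0,0,1,0,0,0,0,1,0,0,0,0,1,0,0,0,0,1],
)

```text
clock: 32.35
eef_pos: [664.9, -220.9, 65.6]
eef_rot: [3.141, 0.0, 1.63]
wrist_force: [-2.0, 1.0, 3.3]
finger_gap: 43.5
finger_force: 30.0
```

step_arm(
  series=[0,0,0,-0.125,1,0,0,0,-0.125,1,0,0,0,-0.125,1,0,0,0,-0.125,1,0,0,0,-0.125,1,0,0,0,-0.125,1,0,0,0,-0.125,1,0,0,0,-0.125,1,0,0,0,-0.125,1,0,0,0,-0.125,1,0,0,0,-0.125,1,0,0,0,-0.125,1,0,0,0,-0.125,1,0,0,0,-0.125,1,0,0,0,0,1,0,0,0,0,1],
)

```text
clock: 34.35
eef_pos: [666.2, -222.5, 65.7]
eef_rot: [3.139, -0.005, -0.121]
wrist_force: [12.5, -10.3, -5.2]
finger_gap: 43.4
finger_force: 30.0
```

step_arm(
  series=[0,0,0,0,0.3,0,0,0,0,0.3,0,0,0,0,0.3,0,0,0,0,0.3,0,0,30,0,0.3,0,0,50,0,0.3,-30,20,40,0,0.3,-50,40,0,0,0.3,-50,40,0,0,0.3,-50,40,0,0,0.3,0,0,0,0,0.3],
)

```text
clock: 35.72
eef_pos: [485.9, -81.8, 185.4]
eef_rot: [-3.141, 0.001, -0.118]
wrist_force: [0.1, -0.6, 0.6]
finger_gap: 65.9
finger_force: 0.0
```

```bash
python3 - <<'E'
from h import *
snap('scene','u1'); snap('side','u1s')
def line(tag):
    s=load(tag); P=[]
    n=101; g=np.stack(np.meshgrid(np.linspace(-21,21,n),np.linspace(-21,21,n)),-1)
    c=np.array([665,-221.7])
    W=np.concatenate([g+c,np.full((n,n,1),74.5)],-1)-s['eye']; q=W@s['Rm']; m=(q[...,:2]/q[...,2:]*s['f']+[s['cx'],s['cy']]).astype(np.float32)
    im=cv2.cvtColor(cv2.remap(s['p'],m[...,0],m[...,1],cv2.INTER_LINEAR),cv2.COLOR_BGR2GRAY).astype(float)
    r=np.linalg.norm(g,axis=-1); im[r>19]=0; t=im>np.median(im[r<17])+40
    pts=g[t].astype(np.float32)
    if len(pts)<10: print(tag,'few',len(pts),im.max());return
    v=cv2.fitLine(pts,cv2.DIST_HUBER,0,.01,.01)[:,0]; mid=pts.mean(0); d=v[:2]*np.sign(v[:2]@mid)
    print(tag,len(pts),mid,'fit',round(float(np.arctan2(d[1],d[0])),3),'mid',round(float(np.arctan2(mid[1],mid[0])),3))
for t in('s7','s7s','t3c','t3','u1','u1s'): line(t)
for t in('u1','u1s'): fit(t,(500,-480,166),(560,-360,178))
E
```

```text
s7 464 [ -3.4541373 -10.152409 ] fit -1.821 mid -1.899
s7s 380 [ -2.080106 -12.477322] fit -1.78 mid -1.736
t3c 474 [ -3.461898 -10.176585] fit -1.822 mid -1.899
t3 382 [ -2.0813098 -12.48786  ] fit -1.783 mid -1.736
u1 476 [-10.109998    3.0555897] fit 2.692 mid 2.848
u1s 404 [-9.317972  2.479455] fit 2.601 mid 2.882
u1 240 ctr [ 533.9 -420.2] wh [34.7 98.6] dir -1.49 z [167.4 171.5 174.8] med [ 532.3 -417.7  171.5]
u1s 0
```

step_arm(
  series=[25,-35,0,0,0.3,25,-35,0,0,0.3,25,-35,0,0,0.3,24,-35,-20,0,0.3,0,0,-25,0,0.3,0,0,0,0,0.3,0,0,0,0,0.3],
)

```text
clock: 36.7
eef_pos: [588.1, -224.1, 141.1]
eef_rot: [3.141, -0.001, -0.12]
wrist_force: [-0.1, 0.7, 0.1]
finger_gap: 65.7
finger_force: 0.0
```

```bash
python3 - <<'E'
from h import *
snap('wrist','w1'); s=load('w1')
def rect(z,c,rad,n):
    g=np.stack(np.meshgrid(np.linspace(-rad,rad,n),np.linspace(-rad,rad,n)),-1)
    q=(np.concatenate([g+c,np.full((n,n,1),z)],-1)-s['eye'])@s['Rm']; m=(q[...,:2]/q[...,2:]*s['f']+[s['cx'],s['cy']]).astype(np.float32)
    return g,cv2.cvtColor(cv2.remap(s['p'],m[...,0],m[...,1],cv2.INTER_LINEAR),cv2.COLOR_BGR2GRAY).astype(float)
fit('w1',(630,-260,70),(700,-180,79)); 
P=cloud('w1'); T=P[((P>(630,-260,71))&(P<(700,-180,78))).all(1)]
(cc,r)=cv2.minEnclosingCircle(T[:,:2].astype(np.float32)); print('circle',cc,r)
c=np.array(cc)
g,im=rect(74.5,c,21,169); r=np.linalg.norm(g,axis=-1); t=(im>np.median(im[r<17])+40)&(r<19)
pts=g[t].astype(np.float32); v=cv2.fitLine(pts,cv2.DIST_HUBER,0,.01,.01)[:,0]; mid=pts.mean(0); d=v[:2]*np.sign(v[:2]@mid)
print('line',len(pts),mid,'fit',np.arctan2(d[1],d[0]),'mid',np.arctan2(mid[1],mid[0]),'perp off',abs(mid[0]*d[1]-mid[1]*d[0]))
# tick blobs: dark on pale dial
g,im=rect(36,c,52,417); r=np.linalg.norm(g,axis=-1)
m=((im<110)&(r<49)&(r>28)).astype(np.uint8); n,lab,st,ce=cv2.connectedComponentsWithStats(m)
for i in range(1,n):
    if 40<st[i,4]<1500:
        p=g[lab==i]; a=p.mean(0); rr=np.linalg.norm(p,axis=1); print('tick',st[i,4],round(float(np.arctan2(a[1],a[0])),3),np.round([rr.min(),rr.max()],1), np.round(np.arctan2(*cv2.fitLine(p.astype(np.float32),2,0,.01,.01)[1::-1,0]),3))
E
```

```text
w1 3210 ctr [ 663.6 -222.3] wh [43.2 43.8] dir -0.818 z [73.4 74.6 75.8] med [ 664.4 -222.2   74.6]
circle (663.6282958984375, -221.9151611328125) 22.185823440551758
line 1024 [-8.7873535  4.1191406] fit 2.7092302 mid 2.7032497 perp off 0.058038235
tick 763 -1.792 [29.6 47.9] 1.333
tick 252 -2.143 [38.8 47.9] 0.967
tick 269 -2.494 [38.5 47.4] 0.616
tick 280 -2.847 [38.4 48. ] 0.27
tick 246 3.082 [38.1 47.3] -0.086
tick 42 2.937 [48.6 49. ] 1.365
tick 804 2.729 [29.  47.6] -0.413
tick 59 2.735 [48.5 49. ] 1.165
tick 47 2.545 [48.5 49. ] 0.972
tick 243 2.375 [38. 47.] -0.77
tick 244 2.023 [38.4 47.3] -1.092
tick 185 1.671 [39.2 47.5] -1.465
```

The white line reads 2.706 rad against 2.729 for the long 5 tick, so it is within 0.02 rad. The basket bar is still at hook height and the arm touches nothing, so I'm handing in.

```bash
python3 -c "
from h import *
snap('scene','z'); fit('z',(500,-480,166),(560,-360,178)); print(manip.sign_off())"
```

```text
z 235 ctr [ 527.8 -421.7] wh [ 20.9 100.8] dir -1.491 z [167.8 171.4 174.6] med [ 532.2 -417.9  171.4]
the job is handed in; nothing more can be done
None
```

The job is handed in: both shims on the board lie flat in the tray, the basket hangs by its handle on the hook, and the sleeve was then turned to 5 (within about 0.02 rad).

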